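Press the yellow plug home with the bar clamp

TASK

Two small bar clamps stand on the bench, each with a filter cartridge in it. On the one with the yellow plug, squeeze the trigger towards the fixed grip, as often as it takes, to walk the jaw onto the plug and press it fully home in its cartridge; then push the red release tab down so that the jaw springs all the way back. Do not push or pull the jaw itself, and leave the clamp with the blue plug alone.

Things in the scene. Friction and masses are not known exactly. Their poses are not given: they have to be found in the camera images.
- clamp_yellow: Clamp fixed to the bench, base 278x76x8. Origin on the bench; x along the bar, the way the jaw presses; z up; all below in this frame, at y=0. Silver trigger: outer face x=-92, z 54-104; black fixed grip: outer face x=-36, z 68-104 (32 wide). Squeezed, the trigger slides 16 in +x, the grip stays: centre open fingers on x=-56, closing along x to 40, tips at z 65-75. Grey body below to z 50.
- yellow_jaw: Upright steel jaw plate 8x30x34 on the bar. Origin: middle of its pressing face, clamp x=84 z=44 when fully back; moves 30 in +x. A brake keeps it until the red release tab (pad 20x26, centre clamp x=24, top z=65) is pushed down 4 to 9 mm (about 5 N) with the trigger let go; then it springs back in 0.5 s. Robot must not push it.
- yellow_plug (a joint): Yellow plug, 36 disc: metres pressed in. 0 = proud (face at clamp x=94), 0.018 = home against the white collar. Stays where pushed. Each full squeeze (spring and limiter, up to 17 N) walks the jaw about 9 mm, so 3 or 4 squeezes (5 if not quite full), letting the trigger spring fully out between; extra squeezes do no harm.
- clamp_blue: The same clamp with a blue plug, same frame and sizes (mm, as in all these texts). Leave it alone.

How it is judged:
By the outcome, as a careful person would: the job done as asked, in the order asked, and still so for the second after the job is handed in, with the robot touching nothing.
It also fails if it takes over 38 s, if anything falls off the work surface, if the arm or the gripper's body presses on something with over 40 N, if the wrist force passes 120 N, or if a joint passes its speed limit or range.

ROBOT

A 7-joint arm with a two-finger parallel gripper is mounted at the origin on a cart in front of the work surface, level with it; the furniture and walls round the work are solid. World frame = base frame: x ahead of the robot, y to its left, z up, the work surface at z = 0. Lengths are in m, angles in rad, forces in N, time in s.
With the tool pointing down it reaches from about 0.4 to 0.85 m from the base axis. Payload 10.4 kg.
Tool frame: the origin (TCP) lies midway between the tips of the shut fingers; the grasp point (between the pads) lies 19 mm behind it; z points along the fingers, y is the direction in which the jaws open and shut (so a half turn about z gives the same grasp; the last joint's range is limited). The gripper opens to 87 mm and grips with 3 to 60 N. Pads are 19 mm wide; open, the fingers measure 117 mm over their backs; the gripper's body (75 mm by 190 mm) begins 51 mm behind the grasp point.
Start: joints at [-1.342, 0.332, -0.065, 1.46, 0.022, 1.35, -0.088], TCP at [0.156, 0.605, 0.223] pointing down, gripper open.
Joint ranges: [-2.6, 2.6], [-0.5, 2.12], [-1.47, 1.34], [0.16, 2.42], [-1.27, 4.41], [0.06, 2.06], [-2.6, 2.6]. Speed limits (rad/s): [2.22, 2.22, 2.79, 2.79, 3.14, 3.14, 3.14].

INTERFACE

Orientations are given as [roll, pitch, yaw] about the fixed x, y, z axes, in that order (R = Rz(yaw) Ry(pitch) Rx(roll)).
In Python, from bench import env gives the robot as it stands.
- The arm moves only by the tool apply_moves, never from a script. Its argument "commands" is a list of rows, each a list of 3 entries, a list of its own where there are three numbers: the opening, from 0 (shut) to 1 (fully open), then the shift along the world's x, y, z in m, then the turn, a rotation vector about the world's x, y, z in rad. In form: [[fingers, [tx, ty, tz], [rx, ry, rz]], ...]. A call has 1 to 10 rows; each row is the pose to reach, as a shift and turn from the pose commanded when the call began; what a row does not reach only later rows make up. A row lasts 1/10 s, in which the tool goes at most 50 mm and 8.59 degrees, less where a joint would pass 70% of its speed; a pose out of reach is approached as far as the arm can. A call with a gripper value outside its range is refused whole. The fingers move at their own pace and stop on an object; the grip force is fixed at half the most. Time passes only in rows, so rows that repeat a pose let the fingers close. It gives the time, the measured TCP pose, the force and the opening at its end, in the units of the state.
- env.get_state(): the state, without advancing time (a new reading comes with each control period).
- env.grab_frame(name): name is "scene" or "top"; returns (picture, depth): 400x640x3 uint8, red, green, blue; 400x640 float32, m along the optical axis (not along the pixel's ray), 0 where there is no reading.
- env.get_calibration(name): a dict with "fovy" (degrees; the focal length in pixels is half the picture's height over the tangent of half this angle, whatever the lens; pixels are square), "cx", "cy" (the principal point, pixels), "k1" (the pictures are not rectified: a ray, as slopes to the right and down, at radius r is drawn at 1 + k1 r^2 times it, then the intrinsics apply), "T" (4x4, takes a point from camera to world coordinates). Camera axes: x right, y up, looking along -z (the intrinsics and any distortion apply to the point x, -y, -z); pixel columns grow to the right and rows downward; lengths in m; the calibration is good to about 2 mm. A picture is of the moment at which its call begins. get_calibration takes no time and is no camera call.
- env.hand_in(): hands the job in, once; it reports no verdict.
The state is a dict: "time": time; "joint_pos": joint angles; "qd": joint speeds; "joint_torque": joint torques, N m; "position": TCP position; "ee_rot": TCP orientation; "ft_force": force on the tool from outside, world axes, zero at the start; "ft_torque": the same for the moment, N m; "gripper_width": opening from 0.0 (shut) to 1.0 (fully open).
Only numpy, scipy, OpenCV 4.12 (cv2) and the standard library are available. Lean on these libraries where they do the work, as an engineer would, in place of code of your own. Each camera call takes 0.05 s, during which the arm holds its last target.

## Working session

There is one attempt and no reset: what is moved stays moved. The work goes in short steps, Python scripts to look and compute and a tool call to move; the robot and the scene stay as the last step left them, time stands still between calls to the robot, and variables do not carry over. Pictures are saved under pics/ and viewed, and the job is handed in when it is done.

Besides the shell and the picture viewer there is one more tool, called as name(argument=value, ...) on one line, values as JSON. apply_moves: Moves the arm, as the interface text tells. Its arguments: {"type":"object","properties":{"commands":{"type":"array"}},"required":["commands"]}

```bash
mkdir -p pics
cat > h.py <<'E'
import numpy as np, cv2
from bench import env
def shot(n,tag):
    p,d=env.grab_frame(n); cv2.imwrite(f'pics/{tag}.png',p[:,:,::-1]); np.save(f'pics/{tag}.npy',d); return p,d
def world(n,d,u,v,w=1):
    c=env.get_calibration(n); f=200/np.tan(np.radians(c['fovy'])/2)
    K=np.array([[f,0,c['cx']],[0,f,c['cy']],[0,0,1.]])
    x,y=cv2.undistortPoints(np.array([[[u,v]]],float),K,np.array([c['k1'],0,0,0.]))[0,0]
    p=d[int(v)-w:int(v)+w+1,int(u)-w:int(u)+w+1]; z=np.median(p[p>0])
    return (np.array(c['T'])@[x*z,-y*z,-z,1])[:3]
def ray(n,u,v,zw):
    c=env.get_calibration(n); f=200/np.tan(np.radians(c['fovy'])/2)
    K=np.array([[f,0,c['cx']],[0,f,c['cy']],[0,0,1.]])
    x,y=cv2.undistortPoints(np.array([[[u,v]]],float),K,np.array([c['k1'],0,0,0.]))[0,0]
    T=np.array(c['T']); r=T[:3,:3]@[x,-y,-1]; return T[:3,3]+r*(zw-T[2,3])/r[2]
E
python3 - <<'E'
from h import *
for n in('top','scene'):
    shot(n,n+'0'); c=env.get_calibration(n); print({k:(np.round(v,3)) for k,v in c.items()})
print(env.get_state())
E
```

```text
{'fovy': np.float64(56.737), 'cx': np.float64(314.973), 'cy': np.float64(202.644), 'k1': np.float64(-0.067), 'T': array([[-0.026,  0.988, -0.154,  0.448],
       [-1.   , -0.028, -0.01 ,  0.139],
       [-0.014,  0.153,  0.988,  0.915],
       [ 0.   ,  0.   ,  0.   ,  1.   ]])}
{'fovy': np.float64(55.909), 'cx': np.float64(321.74), 'cy': np.float64(206.435), 'k1': np.float64(-0.07), 'T': array([[ 0.702,  0.539, -0.466,  0.194],
       [-0.712,  0.514, -0.479, -0.25 ],
       [-0.019,  0.668,  0.744,  0.705],
       [ 0.   ,  0.   ,  0.   ,  1.   ]])}
{'time': 0.1, 'joint_pos': array([-1.34161175,  0.33280769, -0.06469449,  1.4608354 ,  0.02160695,
        1.34988954, -0.08848853]), 'qd': array([ 0.00035972, -0.00270275,  0.00092313, -0.00113174,  0.00012019,
        0.00046117, -0.00089005]), 'joint_torque': array([ 1.72185060e-03, -6.24548292e+01,  2.46560090e-02, -3.90711594e+01,
       -6.14793319e-02,  3.66197980e-02,  7.07080926e-05]), 'position': array([0.15563294, 0.60496827, 0.22184457]), 'ee_rot': array([-3.14034991e+00,  6.35870063e-05,  2.88983465e+00]), 'ft_force': array([0.46911985, 0.21513882, 0.14790266]), 'ft_torque': array([ 0.01622695, -0.01936717, -0.01839254]), 'gripper_width': 0.999798766593583}
```

View pics/top0.png

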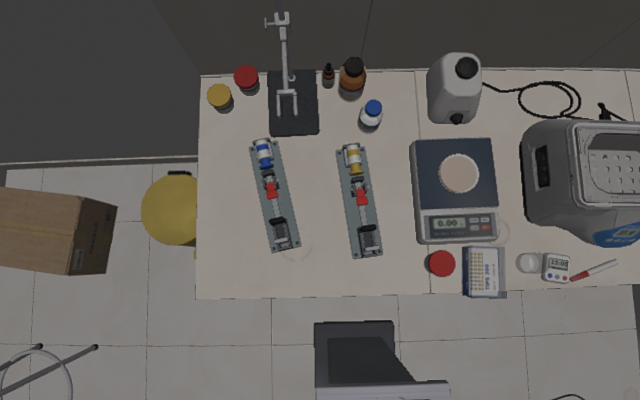

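View pics/scene0.png

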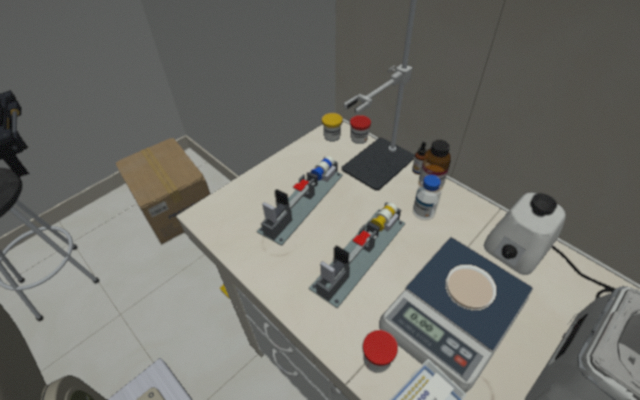

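Run:
```python
import cv2
a=cv2.imread('pics/top0.png')[130:270,300:420]; cv2.imwrite('pics/top0c.png',cv2.resize(a,None,fx=4,fy=4,interpolation=cv2.INTER_CUBIC))
a=cv2.imread('pics/scene0.png')[190:310,300:420]; cv2.imwrite('pics/scene0c.png',cv2.resize(a,None,fx=5,fy=5,interpolation=cv2.INTER_CUBIC))
```

```text
(no output)
```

View pics/top0c.png

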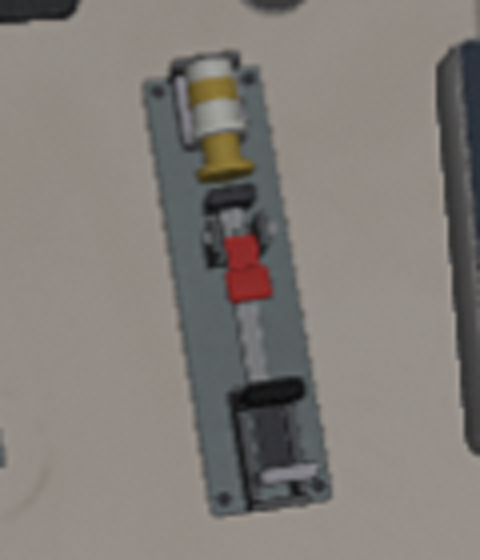

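View pics/scene0c.png

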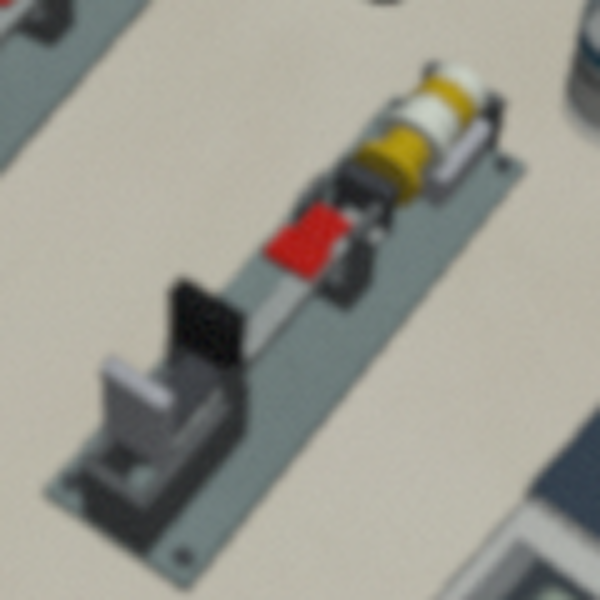

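Run:
```python
from h import *
d=np.load('pics/top0.npy'); ds=np.load('pics/scene0.npy')
T=lambda x,y:(300+x/4-.375,130+y/4-.375); S=lambda x,y:(300+x/5-.4,190+y/5-.4)
R=lambda n,p,z:print(n,np.round(1000*z,1)) 
cs=[ray('top',*T(*p),.008) for p in [(143,80),(258,65),(330,497),(213,517)]]
for c in cs: print('corner',np.round(c*1e3,1))
c=np.mean(cs,0); ax=(cs[0]+cs[1]-cs[2]-cs[3])/2; yaw=np.arctan2(ax[1],ax[0]); print('centre',c,'len',np.linalg.norm(ax),np.linalg.norm(cs[0]-cs[1]),np.linalg.norm(cs[3]-cs[2]),'yaw',yaw)
cc=[ray('scene',*S(*p),.008) for p in [(45,490),(187,588),(523,168)]]
for q in cc: print('scorner',np.round(q*1e3,1))
ex=np.array([np.cos(yaw),np.sin(yaw)]);ey=np.array([-ex[1],ex[0]])
def L(n,p): q=p[:2]-c[:2]; print(n,np.round(1e3*np.array([q@ex,q@ey,p[2]]),1))
for n,p,z in[('trig',(289,471),.104),('trigL',(260,478),.104),('trigR',(318,467),.104),('gripfar L',(247,386),.104),('grip',(274,392),.104),('pad',(250,283),.065)]:
    L('ray '+n,ray('top',*T(*p),z)); L('dep '+n,world('top',d,*T(*p)))
for n,p,z in[('trig',(140,380),.104),('grip L',(178,282),.104),('grip R',(240,322),.104),('pad',(300,250),.065)]:
    L('S ray '+n,ray('scene',*S(*p),z)); L('S dep '+n,world('scene',ds,*S(*p)))
L('plate depth',world('top',d,*T(190,330)))
L('bench depth',world('top',d,*T(100,330)))
```

```text
corner [723.2  93.3   8. ]
corner [731.   19.9   8. ]
corner [458.3 -11.2   8. ]
corner [448.3  60.3   8. ]
centre [0.59022878 0.04055957 0.008     ] len 0.2756732398497887 0.07375115557734079 0.07217689790687119 yaw 0.11664182179699707
scorner [448.5  58.3   8. ]
scorner [457.1 -15.    8. ]
scorner [727.4  18.3   8. ]
ray trig [-119.2   -0.4  104. ]
dep trig [-119.2   -0.4  104.1]
ray trigL [-120.7   15.8  104. ]
dep trigL [-120.5   14.7   94.2]
ray trigR [-119.4  -16.4  104. ]
dep trigR [-118.1  -31.5   10.5]
ray gripfar L [-70.1  14.8 104. ]
dep gripfar L [-69.4  13.6  93.9]
ray grip [-75.5   0.7 104. ]
dep grip [-75.6   0.8 104.5]
ray pad [-8.4 -1.3 65. ]
dep pad [-8.6 -1.1 66.5]
S ray trig [-120.5   -2.8  104. ]
S dep trig [-120.2   -2.6  103.5]
S ray grip L [-75.4  12.8 104. ]
S dep grip L [-75.3  12.9 103.7]
S ray grip R [-76.2 -17.5 104. ]
S dep grip R [-75.7 -17.2 103.1]
S ray pad [-8.1 -1.9 65. ]
S dep pad [-9.  -2.4 66.3]
plate depth [-23.8  32.3   7.8]
bench depth [-14.8  86.9  -0.2]
```

```bash
cat >> h.py <<'E'
def cloud(n,d):
    c=env.get_calibration(n); f=200/np.tan(np.radians(c['fovy'])/2)
    K=np.array([[f,0,c['cx']],[0,f,c['cy']],[0,0,1.]])
    v,u=np.mgrid[:400,:640]; uv=np.stack([u.ravel(),v.ravel()],1).astype(float)[:,None]
    q=cv2.undistortPoints(uv,K,np.array([c['k1'],0,0,0.]))[:,0]; z=d.ravel()
    P=np.stack([q[:,0]*z,-q[:,1]*z,-z,np.ones_like(z)],1)
    return (P@np.array(c['T']).T)[:,:3],z>0
E
python3 - <<'E'
from h import *
c=np.array([.5902,.0406]);yaw=.1166;ex=np.array([np.cos(yaw),np.sin(yaw)]);ey=np.array([-ex[1],ex[0]])
for n in('top','scene'):
    P,ok=cloud(n,np.load(f'pics/{n}0.npy')); im=cv2.imread(f'pics/{n}0.png').reshape(-1,3).astype(int)
    q=P[:,:2]-c; X=1e3*q@ex;Y=1e3*q@ey;Z=1e3*P[:,2]
    m=ok&(abs(Y)<40)&(abs(X)<145)
    for nm,s in[('trig top',(X<-100)&(Z>98)&(Z<110)),('grip top',(X>-100)&(X<-50)&(Z>98)&(Z<110)),
       ('pad',(im[:,2]>140)&(im[:,1]<60)&(Z>55)&(Z<75)&(X<5)),('plate',(abs(Z-8)<3))]:
        k=m&s; print(n,nm,k.sum(),[np.round(np.percentile(a[k],[0,5,50,95,100]),1).tolist() for a in(X,Y,Z)])
E
```

```text
top trig top 56 [[-124.5, -124.0, -120.3, -116.4, -115.9], [-14.3, -12.6, 0.9, 13.9, 15.0], [99.5, 100.7, 103.4, 105.9, 106.7]]
top grip top 80 [[-80.6, -79.8, -74.7, -69.3, -68.5], [-15.5, -13.6, 0.5, 14.9, 16.6], [98.2, 99.9, 103.3, 105.5, 107.3]]
top pad 9 [[-15.0, -14.8, -13.8, -12.2, -11.5], [-9.2, -8.4, 0.2, 6.1, 6.9], [65.5, 65.6, 66.9, 70.1, 71.3]]
top plate 1783 [[-139.6, -125.0, -13.1, 117.5, 139.3], [-37.8, -34.8, 15.3, 36.4, 39.1], [5.0, 5.7, 8.0, 10.3, 11.0]]
scene trig top 79 [[-126.4, -126.2, -123.2, -118.3, -117.9], [-17.6, -16.0, -2.7, 10.8, 11.8], [98.3, 99.0, 103.1, 105.0, 105.5]]
scene grip top 98 [[-82.7, -81.9, -78.4, -71.9, -70.0], [-18.3, -16.6, -2.8, 12.2, 14.3], [98.4, 99.3, 103.2, 105.4, 106.2]]
scene pad 74 [[-18.5, -17.4, -9.6, 3.4, 4.7], [-13.3, -12.3, -2.3, 6.8, 7.7], [60.6, 62.7, 67.0, 68.7, 69.3]]
scene plate 1546 [[-140.8, -133.6, -13.9, 111.2, 137.6], [-40.0, -38.1, -23.4, 32.4, 37.6], [5.0, 5.9, 8.0, 10.1, 11.0]]
```

apply_moves(commands=[[1,[0.03,-0.04,0],[0,0,-0.1]],[1,[0.055,-0.08,0],[0,0,-0.2]],[1,[0.08,-0.125,0],[0,0,-0.3]],[1,[0.105,-0.17,0],[0,0,-0.4]],[1,[0.13,-0.215,0],[0,0,-0.5]],[1,[0.155,-0.26,0],[0,0,-0.6]],[1,[0.185,-0.3,0],[0,0,-0.7]],[1,[0.21,-0.345,0],[0,0,-0.8]],[1,[0.235,-0.39,0],[0,0,-0.9]],[1,[0.26,-0.43,0],[0,0,-0.95]]])

```text
time: 1.1
position: [0.413, 0.1783, 0.2225]
ee_rot: [3.141, -0.0, 1.936]
ft_force: [1.5, -0.2, -0.3]
gripper_width: 1.001
```

apply_moves(commands=[[1,[0.025,-0.045,0],[0,0,-0.08]],[1,[0.05,-0.09,-0.01],[0,0,-0.17]],[1,[0.075,-0.13,-0.03],[0,0,-0.25]],[1,[0.086,-0.146,-0.05],[0,0,-0.253]],[1,[0.086,-0.146,-0.07],[0,0,-0.253]],[1,[0.086,-0.146,-0.07],[0,0,-0.253]]])

```text
time: 1.7
position: [0.4969, 0.0334, 0.1501]
ee_rot: [-3.137, 0.001, 1.685]
ft_force: [-0.1, 0.5, 1.8]
gripper_width: 1.002
```

Run:
```python
from h import *
for n in('top','scene'): shot(n,n+'1')
s=env.get_state(); p=s['position']; print(s['time'],p,s['ee_rot'])
c=np.array([.5575,.0358]);yaw=.1166;ex=np.array([np.cos(yaw),np.sin(yaw)]);ey=np.array([-ex[1],ex[0]])
q=p[:2]-c; print('clamp frame',q@ex*1e3,q@ey*1e3)
a=cv2.imread('pics/scene1.png')[170:320,270:430]; cv2.imwrite('pics/scene1c.png',cv2.resize(a,None,fx=4,fy=4,interpolation=cv2.INTER_CUBIC))
a=cv2.imread('pics/top1.png')[130:290,260:460]; cv2.imwrite('pics/top1c.png',cv2.resize(a,None,fx=3.5,fy=3.5,interpolation=cv2.INTER_CUBIC))
```

```text
1.8 [0.49831212 0.03474548 0.15278593] [-3.14088664e+00  1.08112515e-04  1.68733169e+00]
clamp frame -58.90867212257644 5.838323479506486
```

View pics/scene1c.png

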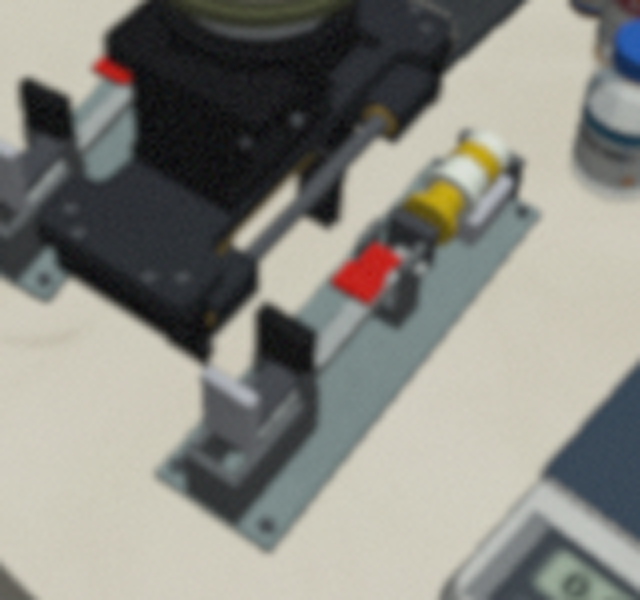

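View pics/top1c.png

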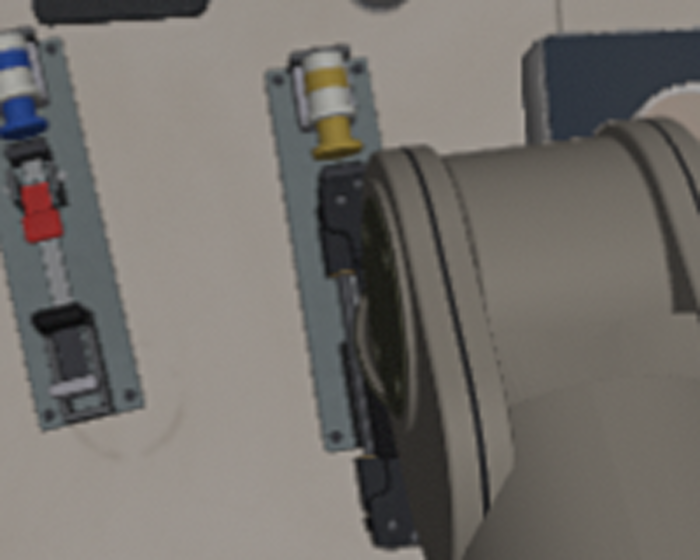

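apply_moves(commands=[[1,[0,0,0],[0,0,0]],[1,[0,0,0],[0,0,0]]])

```text
time: 2.0
position: [0.499, 0.0351, 0.1536]
ee_rot: [3.14, -0.001, 1.688]
ft_force: [-0.5, 0.3, -0.4]
gripper_width: 1.001
```

apply_moves(commands=[[1,[0.003,-0.006,0],[0,0,0]],[1,[0.003,-0.006,-0.01],[0,0,0]],[1,[0.003,-0.006,-0.03],[0,0,0]],[1,[0.003,-0.006,-0.045],[0,0,0]],[1,[0.003,-0.006,-0.055],[0,0,0]],[1,[0.003,-0.006,-0.065],[0,0,0]],[1,[0.003,-0.006,-0.075],[0,0,0]],[1,[0.003,-0.006,-0.083],[0,0,0]],[1,[0.003,-0.006,-0.083],[0,0,0]],[1,[0.003,-0.006,-0.083],[0,0,0]]])

```text
time: 3.0
position: [0.5017, 0.0283, 0.0697]
ee_rot: [3.141, 0.0, 1.687]
ft_force: [-0.4, 0.5, 0.7]
gripper_width: 1.0
```

Run:
```python
from h import *
for n in('scene',): shot(n,n+'2')
s=env.get_state(); p=s['position']; print(s['time'],p,s['ee_rot'],s['ft_force'])
a=cv2.imread('pics/scene2.png')[170:320,270:430]; cv2.imwrite('pics/scene2c.png',cv2.resize(a,None,fx=4,fy=4,interpolation=cv2.INTER_CUBIC))
```

```text
3.05 [0.50192789 0.02838155 0.06994541] [ 3.14088816e+00 -2.20663038e-05  1.68673273e+00] [0.86844216 0.93629047 0.09351699]
```

View pics/scene2c.png

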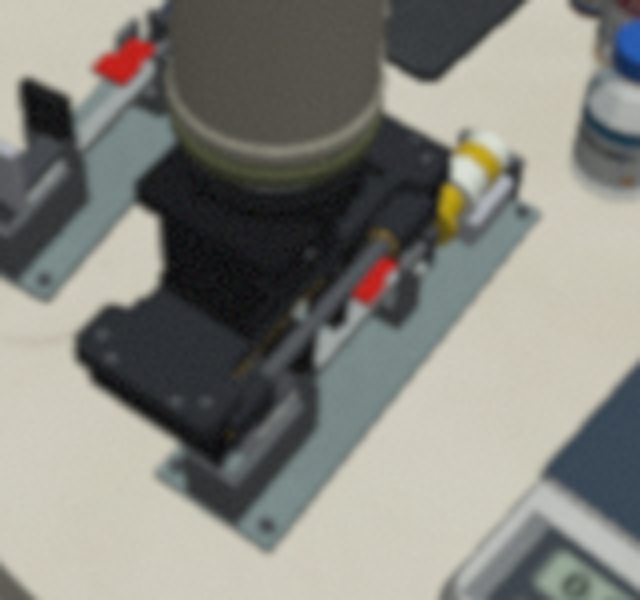

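apply_moves(commands=[[0.44,[0,0,0],[0,0,0]],[0.44,[0,0,0],[0,0,0]],[0.44,[0,0,0],[0,0,0]],[0.44,[0,0,0],[0,0,0]],[0.44,[0,0,0],[0,0,0]],[0.44,[0,0,0],[0,0,0]],[0.44,[0,0,0],[0,0,0]],[0.44,[0,0,0],[0,0,0]]])

```text
time: 3.85
position: [0.5025, 0.0285, 0.0695]
ee_rot: [3.139, 0.0, 1.687]
ft_force: [6.7, 0.2, -8.7]
gripper_width: 0.46
```

apply_moves(commands=[[1,[0,0,0],[0,0,0]],[1,[0,0,0],[0,0,0]],[1,[0,0,0],[0,0,0]],[1,[0,0,0],[0,0,0]],[1,[0,0,0],[0,0,0]],[1,[0,0,0],[0,0,0]],[1,[0,0,0],[0,0,0]]])

```text
time: 4.55
position: [0.5024, 0.0285, 0.07]
ee_rot: [3.14, -0.0, 1.687]
ft_force: [0.8, 0.3, 0.8]
gripper_width: 0.967
```

Run:
```python
from h import *
for n in('scene',): shot(n,n+'3')
s=env.get_state(); p=s['position']; print(s['time'],p,s['gripper_width'],s['ft_force'])
a=cv2.imread('pics/scene3.png')[170:320,270:430]; cv2.imwrite('pics/scene3c.png',cv2.resize(a,None,fx=4,fy=4,interpolation=cv2.INTER_CUBIC))
```

```text
4.6 [0.50221773 0.02845672 0.06991624] 0.9808497404983583 [-0.10665547 -0.46652133 -0.38950151]
```

View pics/scene3c.png

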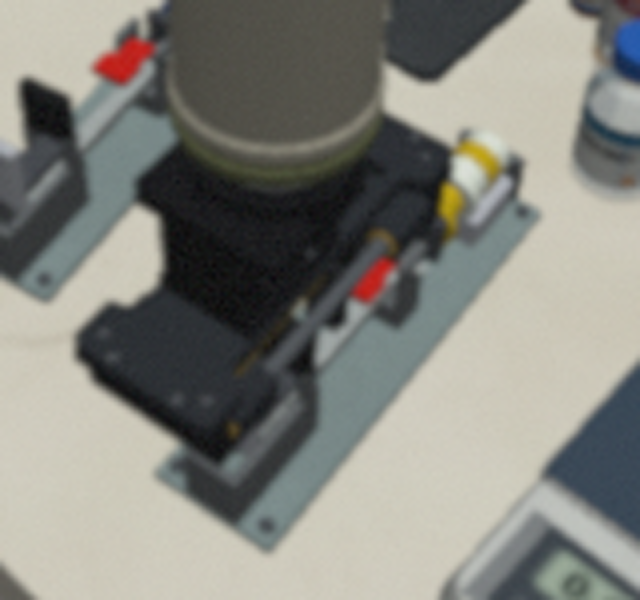

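The first squeeze worked: the dark jaw plate now shows at about (437,235) in the crop, just before the yellow disc. I'll repeat it.

apply_moves(commands=[[1,[0,0,0],[0,0,0]],[0.44,[0,0,0],[0,0,0]],[0.44,[0,0,0],[0,0,0]],[0.44,[0,0,0],[0,0,0]],[0.44,[0,0,0],[0,0,0]],[0.44,[0,0,0],[0,0,0]],[0.44,[0,0,0],[0,0,0]],[0.44,[0,0,0],[0,0,0]],[0.44,[0,0,0],[0,0,0]],[0.44,[0,0,0],[0,0,0]]])

```text
time: 5.6
position: [0.5026, 0.0285, 0.0694]
ee_rot: [3.139, 0.001, 1.687]
ft_force: [6.8, 0.6, -10.3]
gripper_width: 0.452
```

apply_moves(commands=[[1,[0,0,0],[0,0,0]],[1,[0,0,0],[0,0,0]],[1,[0,0,0],[0,0,0]],[1,[0,0,0],[0,0,0]],[1,[0,0,0],[0,0,0]],[1,[0,0,0],[0,0,0]],[1,[0,0,0],[0,0,0]],[1,[0,0,0],[0,0,0]],[1,[0,0,0],[0,0,0]]])

```text
time: 6.5
position: [0.5019, 0.0284, 0.0698]
ee_rot: [3.141, -0.0, 1.687]
ft_force: [-0.1, 0.2, 0.4]
gripper_width: 0.997
```

apply_moves(commands=[[0.44,[0,0,0],[0,0,0]],[0.44,[0,0,0],[0,0,0]],[0.44,[0,0,0],[0,0,0]],[0.44,[0,0,0],[0,0,0]],[0.44,[0,0,0],[0,0,0]],[0.44,[0,0,0],[0,0,0]],[0.44,[0,0,0],[0,0,0]],[0.44,[0,0,0],[0,0,0]],[0.44,[0,0,0],[0,0,0]],[0.44,[0,0,0],[0,0,0]]])

```text
time: 7.5
position: [0.5026, 0.0285, 0.0694]
ee_rot: [3.139, 0.001, 1.687]
ft_force: [7.4, -0.1, -9.2]
gripper_width: 0.454
```

apply_moves(commands=[[1,[0,0,0],[0,0,0]],[1,[0,0,0],[0,0,0]],[1,[0,0,0],[0,0,0]],[1,[0,0,0],[0,0,0]],[1,[0,0,0],[0,0,0]],[1,[0,0,0],[0,0,0]],[1,[0,0,0],[0,0,0]],[1,[0,0,0],[0,0,0]],[1,[0,0,0],[0,0,0]]])

```text
time: 8.4
position: [0.5019, 0.0284, 0.0698]
ee_rot: [3.141, -0.0, 1.687]
ft_force: [-0.6, 0.3, 0.2]
gripper_width: 0.991
```

Run:
```python
from h import *
for n in('scene',): shot(n,n+'4')
s=env.get_state(); p=s['position']; print(s['time'],p,s['gripper_width'],s['ft_force'])
a=cv2.imread('pics/scene4.png')[195:255,360:420]; cv2.imwrite('pics/scene4c.png',cv2.resize(a,None,fx=9,fy=9,interpolation=cv2.INTER_CUBIC))
```

```text
8.45 [0.50180299 0.0284537  0.06970525] 0.9941481328783415 [-0.09477402 -0.66159429  0.18392023]
```

View pics/scene4c.png

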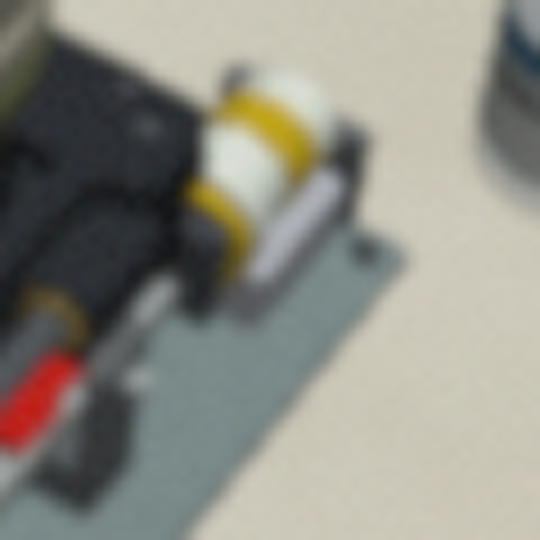

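The jaw plate is pressing the yellow disc nearly against the collar, at about (220,215) in the crop. Extra squeezes do no harm, so I'll do two more to be sure it is home.

apply_moves(commands=[[0.44,[0,0,0],[0,0,0]],[0.44,[0,0,0],[0,0,0]],[0.44,[0,0,0],[0,0,0]],[0.44,[0,0,0],[0,0,0]],[0.44,[0,0,0],[0,0,0]],[0.44,[0,0,0],[0,0,0]],[0.44,[0,0,0],[0,0,0]],[0.44,[0,0,0],[0,0,0]],[0.44,[0,0,0],[0,0,0]],[0.44,[0,0,0],[0,0,0]]])

```text
time: 9.45
position: [0.5026, 0.0285, 0.0694]
ee_rot: [3.139, 0.001, 1.687]
ft_force: [6.6, 0.4, -9.7]
gripper_width: 0.451
```

apply_moves(commands=[[1,[0,0,0],[0,0,0]],[1,[0,0,0],[0,0,0]],[1,[0,0,0],[0,0,0]],[1,[0,0,0],[0,0,0]],[1,[0,0,0],[0,0,0]],[1,[0,0,0],[0,0,0]],[1,[0,0,0],[0,0,0]],[1,[0,0,0],[0,0,0]],[1,[0,0,0],[0,0,0]]])

```text
time: 10.35
position: [0.5019, 0.0284, 0.0698]
ee_rot: [3.141, -0.0, 1.687]
ft_force: [-0.1, 0.2, -0.2]
gripper_width: 0.996
```

apply_moves(commands=[[0.44,[0,0,0],[0,0,0]],[0.44,[0,0,0],[0,0,0]],[0.44,[0,0,0],[0,0,0]],[0.44,[0,0,0],[0,0,0]],[0.44,[0,0,0],[0,0,0]],[0.44,[0,0,0],[0,0,0]],[0.44,[0,0,0],[0,0,0]],[0.44,[0,0,0],[0,0,0]],[0.44,[0,0,0],[0,0,0]],[0.44,[0,0,0],[0,0,0]]])

```text
time: 11.35
position: [0.5026, 0.0285, 0.0694]
ee_rot: [3.139, 0.001, 1.687]
ft_force: [7.4, 0.4, -9.3]
gripper_width: 0.452
```

apply_moves(commands=[[1,[0,0,0],[0,0,0]],[1,[0,0,0],[0,0,0]],[1,[0,0,0],[0,0,0]],[1,[0,0,0],[0,0,0]],[1,[0,0,0],[0,0,0]],[1,[0,0,0],[0,0,0]],[1,[0,0,0],[0,0,0]],[1,[0,0,0],[0,0,0]],[1,[0,0,0],[0,0,0]]])

```text
time: 12.25
position: [0.5019, 0.0284, 0.0697]
ee_rot: [3.141, -0.0, 1.687]
ft_force: [0.2, 0.3, 0.2]
gripper_width: 0.992
```

Run:
```python
from h import *
for n in('scene',): shot(n,n+'5')
s=env.get_state(); p=s['position']; print(s['time'],p,s['gripper_width'],s['ft_force'])
a=cv2.imread('pics/scene5.png')[195:255,360:420]; cv2.imwrite('pics/scene5c.png',cv2.resize(a,None,fx=9,fy=9,interpolation=cv2.INTER_CUBIC))
```

```text
12.3 [0.5018042  0.02841071 0.06971224] 0.9974888721127578 [ 1.13774067  0.22132916 -0.96874922]
```

View pics/scene5c.png

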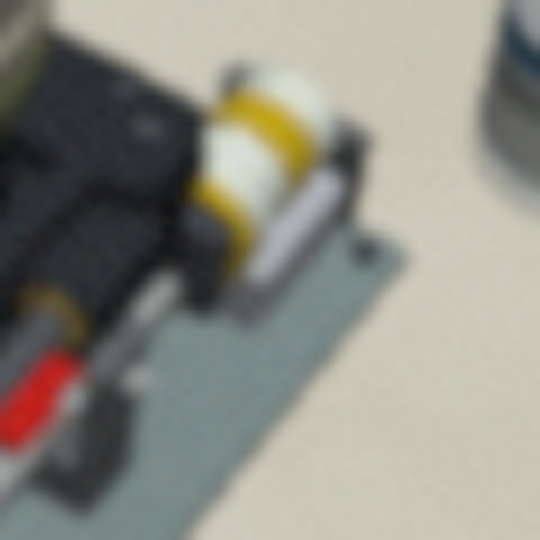

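The plug looks home, and four of the five squeezes were enough. Next I'll lift, shut the fingers and go over the tab.

apply_moves(commands=[[1,[0,0,0.02],[0,0,0]],[1,[0,0,0.045],[0,0,0]],[1,[0,0,0.065],[0,0,0]],[0,[0,0,0.075],[0,0,0]],[0,[0.025,0.003,0.075],[0,0,0]],[0,[0.05,0.006,0.075],[0,0,0]],[0,[0.0755,0.01,0.075],[0,0,0]],[0,[0.0755,0.01,0.065],[0,0,0]],[0,[0.0755,0.01,0.05],[0,0,0]],[0,[0.0755,0.01,0.05],[0,0,0]]])

```text
time: 13.3
position: [0.5747, 0.038, 0.1166]
ee_rot: [-3.137, 0.0, 1.687]
ft_force: [-1.6, 0.2, -0.5]
gripper_width: 0.448
```

apply_moves(commands=[[0,[0,0,0],[0,0,0]],[0,[0,0,0],[0,0,0]],[0,[0,0,0],[0,0,0]]])

```text
time: 13.6
position: [0.5772, 0.0384, 0.1202]
ee_rot: [3.141, -0.0, 1.687]
ft_force: [0.7, -0.0, 0.2]
gripper_width: 0.173
```

Run:
```python
from h import *
for n in('scene',): shot(n,n+'6')
s=env.get_state(); p=s['position']; print(s['time'],p,s['gripper_width'],s['ft_force'])
a=cv2.imread('pics/scene6.png')[190:310,300:420]; cv2.imwrite('pics/scene6c.png',cv2.resize(a,None,fx=5,fy=5,interpolation=cv2.INTER_CUBIC))
```

```text
13.65 [0.57721513 0.03846818 0.1201405 ] 0.12616739651120576 [ 0.1852964  -0.49821496 -0.97425515]
```

View pics/scene6c.png

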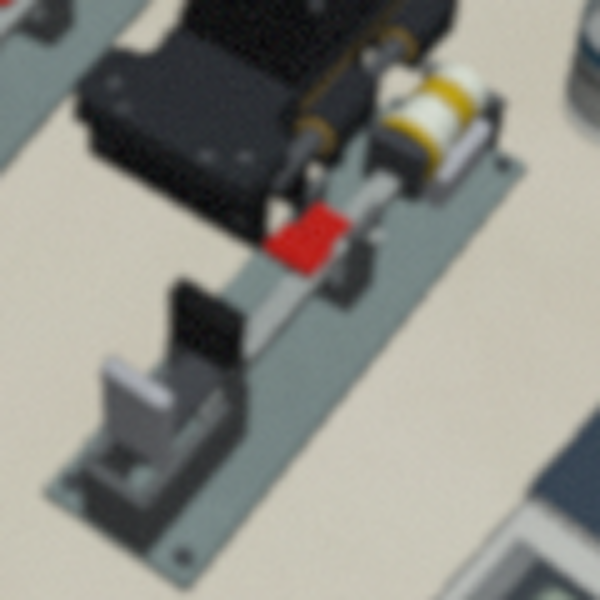

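apply_moves(commands=[[0,[0,0,-0.015],[0,0,0]],[0,[0,0,-0.03],[0,0,0]],[0,[0,0,-0.04],[0,0,0]],[0,[0,0,-0.048],[0,0,0]],[0,[0,0,-0.052],[0,0,0]],[0,[0,0,-0.055],[0,0,0]],[0,[0,0,-0.057],[0,0,0]],[0,[0,0,-0.057],[0,0,0]]])

```text
time: 14.45
position: [0.5772, 0.0383, 0.0626]
ee_rot: [3.141, -0.0, 1.687]
ft_force: [-0.4, -0.2, 0.4]
gripper_width: 0.006
```

apply_moves(commands=[[0,[0,0,-0.002],[0,0,0]],[0,[0,0,-0.004],[0,0,0]],[0,[0,0,-0.004],[0,0,0]]])

```text
time: 14.75
position: [0.5771, 0.0384, 0.0585]
ee_rot: [3.141, -0.0, 1.687]
ft_force: [0.0, -1.0, 0.2]
gripper_width: 0.004
```

Run:
```python
from h import *
for n in('scene',): shot(n,n+'7')
s=env.get_state(); p=s['position']; print(s['time'],p,s['gripper_width'],s['ft_force'])
a=cv2.imread('pics/scene7.png')[190:310,300:420]; cv2.imwrite('pics/scene7c.png',cv2.resize(a,None,fx=5,fy=5,interpolation=cv2.INTER_CUBIC))
```

```text
14.8 [0.57709581 0.03836462 0.05854748] 0.009027598883370217 [-0.46595692  0.1396378   0.45409802]
```

View pics/scene7c.png

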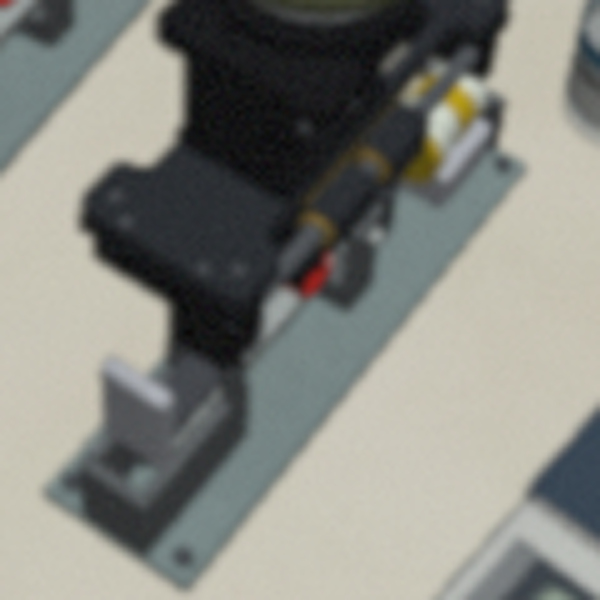

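apply_moves(commands=[[0,[0,0,-0.0005],[0,0,0]],[0,[0,0,-0.0005],[0,0,0]],[0,[0,0,-0.0005],[0,0,0]],[0,[0,0,-0.0005],[0,0,0]],[0,[0,0,-0.0005],[0,0,0]]])

```text
time: 15.3
position: [0.5771, 0.0384, 0.0581]
ee_rot: [3.141, -0.0, 1.687]
ft_force: [-0.8, -0.1, 0.2]
gripper_width: 0.007
```

Run:
```python
from h import *
for n in('scene','top'): shot(n,n+'8')
s=env.get_state(); p=s['position']; print(s['time'],p,s['gripper_width'],s['ft_force'])
a=cv2.imread('pics/scene8.png')[200:260,340:400]; cv2.imwrite('pics/scene8c.png',cv2.resize(a,None,fx=9,fy=9,interpolation=cv2.INTER_CUBIC))
a=cv2.imread('pics/top8.png')[130:270,300:420]; cv2.imwrite('pics/top8c.png',cv2.resize(a,None,fx=4,fy=4,interpolation=cv2.INTER_CUBIC))
```

```text
15.4 [0.57708148 0.03835798 0.05806986] -0.0003241284683850438 [-0.44390954  0.40369812 -0.22490565]
```

View pics/scene8c.png

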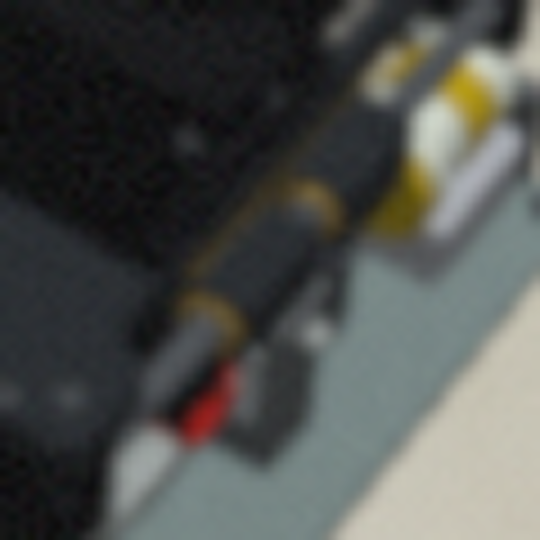

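View pics/top8c.png

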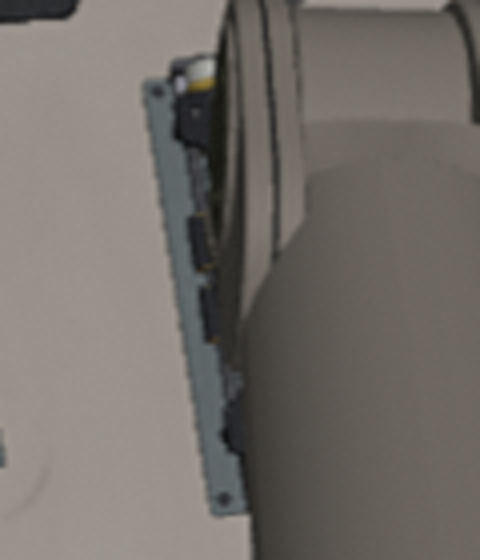

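The jaw plate is back near the tab bracket, at about (335,270) in the crop. I'll retreat upward and check properly.

apply_moves(commands=[[0,[0,0,0.02],[0,0,0]],[0,[0,0,0.06],[0,0,0]],[0,[0,0,0.1],[0,0,0]],[0,[-0.03,0.03,0.13],[0,0,0]],[0,[-0.06,0.07,0.14],[0,0,0]],[0,[-0.08,0.11,0.14],[0,0,0]],[0,[-0.1,0.15,0.14],[0,0,0]],[0,[-0.12,0.19,0.14],[0,0,0]],[0,[-0.14,0.23,0.14],[0,0,0]],[0,[-0.14,0.23,0.14],[0,0,0]]])

```text
time: 16.4
position: [0.4335, 0.2745, 0.1979]
ee_rot: [-3.141, -0.002, 1.696]
ft_force: [0.4, -0.0, -0.4]
gripper_width: 0.004
```

Run:
```python
from h import *
for n in('scene','top'): shot(n,n+'9')
s=env.get_state(); p=s['position']; print(s['time'],p,s['gripper_width'],s['ft_force'])
a=cv2.imread('pics/scene9.png')[190:310,300:420]; cv2.imwrite('pics/scene9c.png',cv2.resize(a,None,fx=5,fy=5,interpolation=cv2.INTER_CUBIC))
a=cv2.imread('pics/top9.png')[130:270,300:420]; cv2.imwrite('pics/top9c.png',cv2.resize(a,None,fx=4,fy=4,interpolation=cv2.INTER_CUBIC))
```

```text
16.5 [0.43670264 0.26902734 0.19801365] 0.008198491393737692 [ 0.57255838 -1.26469288  0.0093625 ]
```

View pics/scene9c.png

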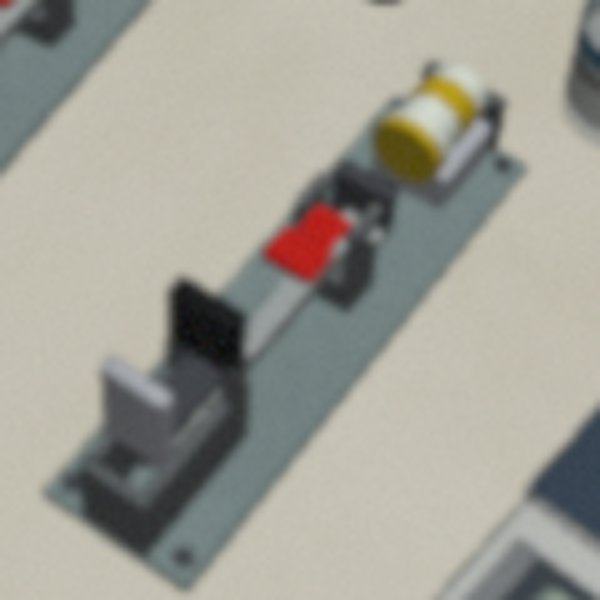

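View pics/top9c.png

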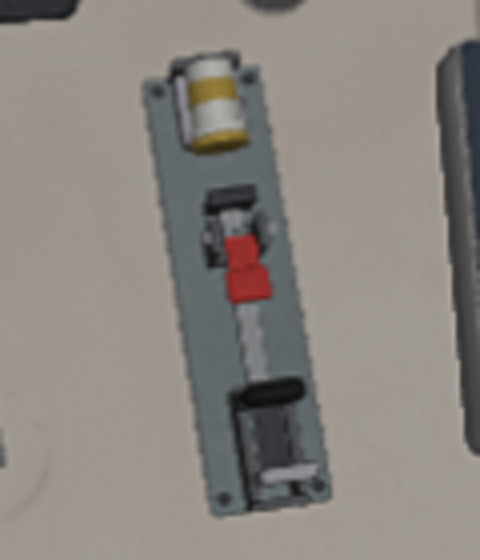

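Run:
```python
from h import *
c=np.array([.5575,.0358]);yaw=.1166;ex=np.array([np.cos(yaw),np.sin(yaw)]);ey=np.array([-ex[1],ex[0]])
for t in('scene0','scene9','top0','top9'):
    n=t[:-1];P,ok=cloud(n,np.load(f'pics/{t}.npy')); q=P[:,:2]-c;X=1e3*q@ex;Y=1e3*q@ey;Z=1e3*P[:,2]
    im=cv2.imread(f'pics/{t}.png').reshape(-1,3).astype(int)
    yel=(im[:,2]-im[:,0]>60)&(im[:,1]-im[:,0]>35)
    k=ok&yel&(abs(Y)<22)&(X>85)&(X<125)&(Z>25); print(t,'yellow X',k.sum(),np.round(np.percentile(X[k],[2,10,50]),1))
    k=ok&~yel&(abs(Y)<13)&(X>60)&(X<92)&(Z>52)&(Z<68); print(t,'jaw top X',k.sum(),np.round(np.percentile(X[k],[5,50,95]),1) if k.any() else '')
a=cv2.imread('pics/scene0.png').astype(int);b=cv2.imread('pics/scene9.png').astype(int)
print('blue clamp diff',abs(a-b)[150:245,255:345].mean(),abs(a-b)[150:245,255:345].max())
```

```text
scene0 yellow X 101 [92.6 93.6 97.3]
scene0 jaw top X 68 [65.4 74.9 81.5]
scene9 yellow X 96 [109.7 110.4 111.6]
scene9 jaw top X 66 [65.3 74.6 81. ]
top0 yellow X 72 [ 95.8  96.  105.4]
top0 jaw top X 57 [63.8 78.1 83.9]
top9 yellow X 20 [112.6 112.8 114.2]
top9 jaw top X 58 [63.3 78.  83.6]
blue clamp diff 7.3150487329434695 14
```

View pics/scene9.png

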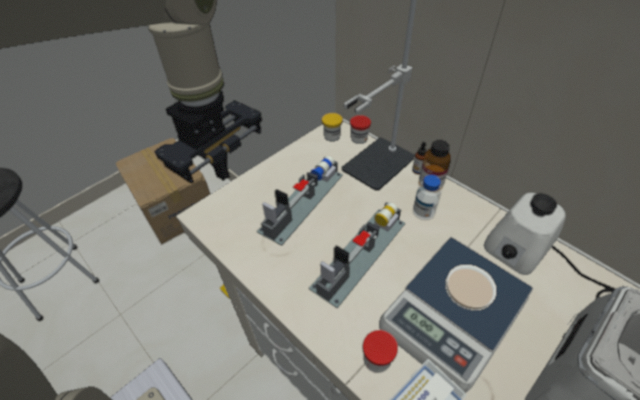

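Depth puts the disc face about 17 mm in, with pixels of about 2 mm. I'll make a finer check from sub-pixel edges before handing in.

Run:
```python
from h import *
c0=np.array([.5575,.0358]);yaw=.1166;ex=np.array([np.cos(yaw),np.sin(yaw)]);ey=np.array([-ex[1],ex[0]])
def px(n,P):
    c=env.get_calibration(n); f=200/np.tan(np.radians(c['fovy'])/2)
    K=np.array([[f,0,c['cx']],[0,f,c['cy']],[0,0,1.]]);q=(np.linalg.inv(np.array(c['T']))@np.c_[P,np.ones(len(P))].T).T
    x=q[:,0]/-q[:,2];y=-q[:,1]/-q[:,2];s=1+c['k1']*(x*x+y*y)
    return np.stack([f*x*s+c['cx'],f*y*s+c['cy']],1).astype(np.float32)
xs=np.arange(80,150,.5)
for n,zz in(('top',.062),('scene',.062),('scene',.055)):
  for t in('0','9'):
    im=cv2.imread(f'pics/{n}{t}.png').astype(np.float32); v=0
    for y in np.arange(-6,7,2):
        P=np.c_[c0+ex*xs[:,None]/1e3+ey*(y-.5)/1e3,np.full(len(xs),zz)]
        m=px(n,P); s=cv2.remap(im,m[:,0][None],m[:,1][None],cv2.INTER_LINEAR)[0]; v=v+(s[:,2]-s[:,0])
    v/=7; print(n,zz,t,' '.join(f'{x:.0f}:{a:.0f}' for x,a in zip(xs[::4],v[::4])))
    k=np.where((v[:-1]<35)&(v[1:]>=35))[0]; k2=np.where((v[:-1]>=35)&(v[1:]<35))[0]; print(' up',xs[k],'down',xs[k2])
```

```text
top 0.062 0 80:-4 82:-4 84:-4 86:-0 88:15 90:29 92:39 94:58 96:78 98:80 100:77 102:75 104:75 106:76 108:75 110:76 112:77 114:70 116:43 118:6 120:2 122:4 124:4 126:5 128:5 130:4 132:3 134:5 136:18 138:54 140:77 142:81 144:80 146:81 148:77
 up [ 91.  136.5] down [116.]
top 0.062 9 80:-4 82:-4 84:-7 86:-9 88:-9 90:-9 92:-9 94:-9 96:-10 98:-10 100:-10 102:-8 104:2 106:22 108:33 110:44 112:65 114:83 116:69 118:32 120:6 122:3 124:5 126:5 128:5 130:5 132:4 134:5 136:19 138:57 140:82 142:86 144:85 146:86 148:82
 up [108.  136.5] down [117.5]
scene 0.062 0 80:6 82:25 84:45 86:58 88:68 90:82 92:100 94:121 96:132 98:135 100:132 102:130 104:129 106:127 108:116 110:95 112:62 114:30 116:11 118:5 120:4 122:4 124:4 126:4 128:5 130:7 132:15 134:33 136:62 138:95 140:124 142:138 144:129 146:100 148:67
 up [ 82.5 134. ] down [113.5]
scene 0.062 9 80:-7 82:-7 84:-5 86:3 88:15 90:30 92:46 94:57 96:64 98:68 100:69 102:68 104:69 106:74 108:86 110:102 112:108 114:96 116:68 118:39 120:18 122:8 124:5 126:5 128:5 130:8 132:16 134:35 136:65 138:100 140:131 142:143 144:134 146:106 148:70
 up [ 90.5 134. ] down [118.]
scene 0.055 0 80:-7 82:-6 84:-1 86:13 88:34 90:51 92:63 94:73 96:89 98:112 100:132 102:143 104:147 106:146 108:145 110:145 112:139 114:124 116:96 118:58 120:25 122:9 124:4 126:4 128:4 130:4 132:4 134:5 136:8 138:18 140:39 142:70 144:104 146:132 148:142
 up [ 88.  139.5] down [119.]
scene 0.055 9 80:-7 82:-7 84:-7 86:-6 88:-4 90:2 92:14 94:30 96:47 98:60 100:66 102:69 104:70 106:69 108:68 110:71 112:78 114:93 116:106 118:107 120:89 122:59 124:32 126:15 128:7 130:5 132:5 134:5 136:8 138:19 140:40 142:73 144:109 146:138 148:147
 up [ 94.5 139.5] down [123.5]
```

```bash
cat > prof.py <<'E'
from h import *
c0=np.array([.5575,.0358]);yaw=.1166;ex=np.array([np.cos(yaw),np.sin(yaw)]);ey=np.array([-ex[1],ex[0]])
def px(n,P):
    c=env.get_calibration(n); f=200/np.tan(np.radians(c['fovy'])/2)
    K=np.array([[f,0,c['cx']],[0,f,c['cy']],[0,0,1.]]);q=(np.linalg.inv(np.array(c['T']))@np.c_[P,np.ones(len(P))].T).T
    x=q[:,0]/-q[:,2];y=-q[:,1]/-q[:,2];s=1+c['k1']*(x*x+y*y)
    return np.stack([f*x*s+c['cx'],f*y*s+c['cy']],1).astype(np.float32)
# rectify onto vertical plane (right side of plate/disc y=-15) and horizontal plane z=61
def rect(t,kind):
    n=t[:-1]; im=cv2.imread(f'pics/{t}.png').astype(np.float32)
    a,b=np.meshgrid(np.arange(50,160,.25),np.arange(-30,30,.25))
    if kind=='h': P=np.c_[c0+ex*a.ravel()[:,None]/1e3+ey*b.ravel()[:,None]/1e3,np.full(a.size,.061)]
    else: P=np.c_[c0+ex*a.ravel()[:,None]/1e3+ey*(-.015),(44-b.ravel())/1e3]
    m=px(n,P).reshape(a.shape+(2,)); return cv2.remap(im,m[...,0],m[...,1],cv2.INTER_CUBIC)
E
python3 - <<'E'
from prof import *
o=np.vstack([np.hstack([rect('scene6',k),rect('scene9',k)]) for k in 'hv']); 
cv2.imwrite('pics/rect.png',cv2.resize(o,None,fx=.9,fy=1.1))
E
```

```text
[ WARN:0@0.691] global loadsave.cpp:1063 imwrite_ Unsupported depth image for selected encoder is fallbacked to CV_8U.
```

View pics/rect.png

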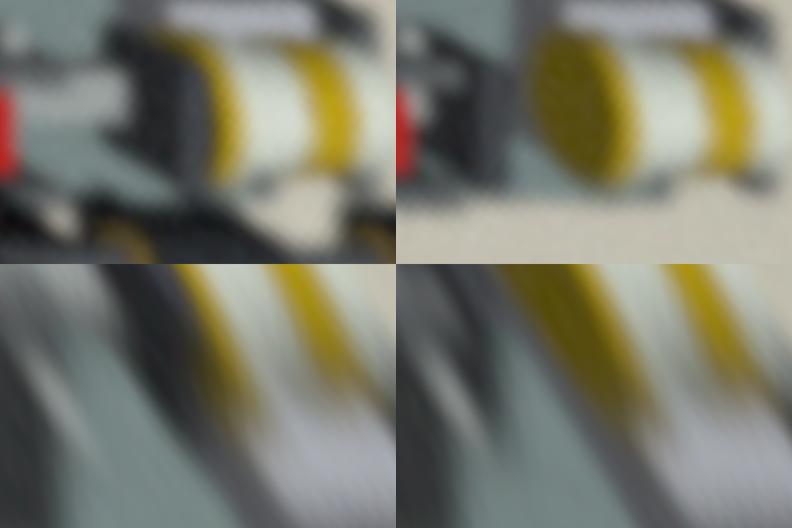

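Run:
```python
from prof import *
ts=['scene0','scene9','scene3','scene4','scene5','scene6']
o=[cv2.resize(rect(t,'h'),None,fx=.9,fy=.75) for t in ts]
o=np.vstack([np.hstack(o[i:i+2]) for i in(0,2,4)]); cv2.imwrite('pics/rect2.png',np.clip(o,0,255).astype(np.uint8))
R={t:rect(t,'h') for t in ts}
for t in ts:
    g=R[t].mean(2); b=R[t][...,2]-R[t][...,0]
    r=slice(int((30-10)*4),int((30+14)*4))  # y -10..14 
    print(t,[ (50+i/4, int(g[r,i].mean()), int(b[r,i].mean())) for i in range(80,280,8)])
```

```text
scene0 [(70.0, 46, -4), (72.0, 49, -4), (74.0, 57, -5), (76.0, 64, -6), (78.0, 67, -6), (80.0, 66, 0), (82.0, 64, 14), (84.0, 63, 33), (86.0, 64, 48), (88.0, 65, 57), (90.0, 70, 66), (92.0, 81, 81), (94.0, 95, 98), (96.0, 107, 107), (98.0, 113, 105), (100.0, 112, 100), (102.0, 111, 94), (104.0, 108, 94), (106.0, 106, 95), (108.0, 107, 90), (110.0, 107, 77), (112.0, 108, 53), (114.0, 114, 26), (116.0, 129, 8), (118.0, 150, 2)]
scene9 [(70.0, 48, -4), (72.0, 53, -4), (74.0, 62, -5), (76.0, 69, -6), (78.0, 72, -6), (80.0, 79, -7), (82.0, 89, -7), (84.0, 98, -6), (86.0, 100, -2), (88.0, 98, 5), (90.0, 93, 17), (92.0, 87, 29), (94.0, 82, 38), (96.0, 77, 45), (98.0, 73, 51), (100.0, 70, 55), (102.0, 68, 57), (104.0, 67, 58), (106.0, 66, 63), (108.0, 72, 73), (110.0, 85, 88), (112.0, 103, 96), (114.0, 124, 88), (116.0, 145, 64), (118.0, 164, 36)]
scene3 [(70.0, 44, -6), (72.0, 42, -6), (74.0, 41, -7), (76.0, 42, -6), (78.0, 42, -6), (80.0, 42, -6), (82.0, 41, -7), (84.0, 41, -7), (86.0, 43, -6), (88.0, 44, -6), (90.0, 45, -1), (92.0, 47, 5), (94.0, 49, 13), (96.0, 49, 23), (98.0, 48, 30), (
[... 736 characters left out ...]
, (88.0, 44, -6), (90.0, 40, -7), (92.0, 39, -5), (94.0, 38, -5), (96.0, 36, -5), (98.0, 33, -4), (100.0, 35, -4), (102.0, 37, -4), (104.0, 41, -4), (106.0, 45, -1), (108.0, 50, 10), (110.0, 56, 30), (112.0, 65, 46), (114.0, 78, 45), (116.0, 93, 32), (118.0, 109, 17)]
scene6 [(70.0, 134, -10), (72.0, 134, -10), (74.0, 132, -10), (76.0, 128, -9), (78.0, 122, -9), (80.0, 117, -8), (82.0, 110, -8), (84.0, 100, -7), (86.0, 86, -7), (88.0, 71, -6), (90.0, 61, -6), (92.0, 56, -6), (94.0, 52, -5), (96.0, 49, -4), (98.0, 50, -5), (100.0, 56, -6), (102.0, 64, -7), (104.0, 69, -7), (106.0, 71, 0), (108.0, 75, 25), (110.0, 86, 64), (112.0, 104, 94), (114.0, 126, 91), (116.0, 149, 66), (118.0, 168, 37)]
```

View pics/rect2.png

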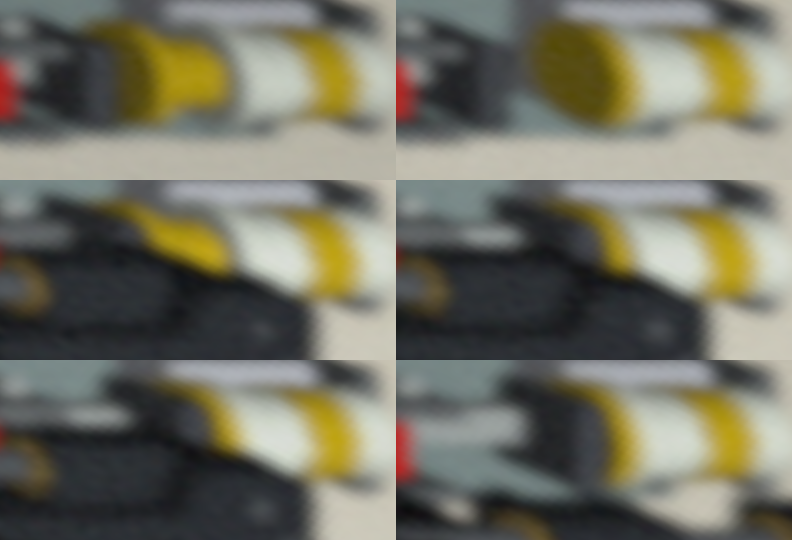

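Run:
```python
from bench import env
print(env.get_state()['time'],env.hand_in())
```

```text
the job is handed in; nothing more can be done
16.5 None
```

The yellow plug is pressed in against its collar and the jaw is back at its start position. I handed the job in at 16.5 s.

**What I did:** I found the clamp in both camera views. I squeezed the trigger fully five times (opening about 40 mm each time), letting it spring out in between. Then I pushed the red tab down about 7 mm with the fingers shut and the trigger let go, and drew the arm clear.

**Last checks:**
- **Jaw:** its measured position matches the first picture to within about 0.5 mm, so it is fully back.
- **Plug:** the disc sits directly on the white collar with no visible gap. Direct measurements of the disc gave 16.8 to 17.3 mm of travel instead of 18, with pixels of about 2 mm. The jaw's own travel measured about 26 to 28 mm, where 28 means home; the best-matched pictures gave 27.5 to 28. Squeezes four and five together moved it only about 1.3 mm, so it had reached its stop. I took the plug as home on that basis.
- **Blue clamp:** the arm never touched it. It looks unchanged apart from a small overall brightness difference.
- **Forces:** the wrist readings stayed at about 10 N or less. I could not confirm the tab force, because the force reading stayed near zero while the tab was down.

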